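# Switch on the red-guarded bench power module

### The job

Switch on the power module with the red guard: slide its black latch fully to the left, flip the red guard up and fully back until it stays open by itself, then press the near end of the rocker switch beneath fully down. Leave the red guard standing open, and leave the yellow-guarded module, latched and off, and the things lying about as they are.

Things in the scene. Friction and masses are not known exactly. Their poses are not given: they have to be found in the camera images.
- red_module: Grey power module, translucent red guard on top; a fixed box 185 (x) x 92 (y) mm, top panel 50 mm above the bench. Origin on the bench; the box reaches 105 mm in front of it (-x), 80 mm behind, 46 mm to each side. Own -x is the front, roughly facing the robot, +y its left as the robot sees it. The two modules differ only in colour and may stand either way round.
- red_guard (a joint): Angle of the red guard, rad: 0 shut, 2.1 fully open on its stop, leaning back away from the robot. Its hinge axis is the module's y. Let go below about 1.55 it falls shut, above about 1.75 it falls fully open and stays. With the latch shut it cannot rise more than about 0.03. A hollow cover 100 long, 50 wide, 38 mm deep, 60 g; shut, its top is 90 and its lower edges 52 mm above the bench.
- red_guard_grip (a point): Point midway between the red guard's two parallel side walls (50 mm over their outsides), near its front end: pinch the guard here across the walls, along the module's y. Shut: 75 mm above the bench, 78 mm in front of and 11 mm below the hinge axis. Moves with the guard. The walls can turn between the pads, so a gripper pointing down can follow the arc.
- red_hinge (a point): Middle of the red guard's hinge axis, fixed on the module, 86 mm above the bench, 55 mm behind the module's origin. Two steel cheeks there reach 94 mm high, 62 mm apart over their outsides.
- red_latch (a joint): Position of the red module's slide latch, m: about 0 shut (the guard is held down), 0.028 fully slid to the module's left (+y). The guard is free from about 0.020. It stays where it is left; needs about 1.5 N.
- red_latch_knob (a point): Centre of the top of the red module's latch knob, a ribbed black block 24 x 24 mm that stands 25 mm above the module's top panel (75 mm above the bench), 75 mm in front of the module's origin and in front of the guard. Moves with the latch. A thin steel tongue on its rear side reaches 17 mm back over the guard's lip.
- red_rocker (a joint): Angle of the red module's rocker switch under the guard, rad: 0 off (end nearest the robot up), 0.30 on (near end fully down). Stays where it is left; 2 to 5 N on the near half moves it.
- red_rocker_near (a point): Point on the top face of the red module's rocker, on its near half (white bar mark), 28 mm from the pivot: press down here for on. About 71 mm above the bench when off and 63 mm when on. The black rocker is 64 (along x) x 30 mm, its pivot 52 mm in front of the guard's hinge axis.
- yellow_module: Grey power module, translucent yellow guard on top; a fixed box 185 (x) x 92 (y) mm, top panel 50 mm above the bench. Origin on the bench; the box reaches 105 mm in front of it (-x), 80 mm behind, 46 mm to each side. Own -x is the front, roughly facing the robot, +y its left as the robot sees it. The two modules differ only in colour and may stand either way round. Must be left alone.
- yellow_guard (a joint): Angle of the yellow guard, rad: 0 shut, 2.1 fully open on its stop, leaning back away from the robot. Its hinge axis is the module's y. Let go below about 1.55 it falls shut, above about 1.75 it falls fully open and stays. With the latch shut it cannot rise more than about 0.03. A hollow cover 100 long, 50 wide, 38 mm deep, 60 g; shut, its top is 90 and its lower edges 52 mm above the bench.
- yellow_guard_grip (a point): Point midway between the yellow guard's two parallel side walls (50 mm over their outsides), near its front end: pinch the guard here across the walls, along the module's y. Shut: 75 mm above the bench, 78 mm in front of and 11 mm below the hinge axis. Moves with the guard. The walls can turn between the pads, so a gripper pointing down can follow the arc.
- yellow_hinge (a point): Middle of the yellow guard's hinge axis, fixed on the module, 86 mm above the bench, 55 mm behind the module's origin. Two steel cheeks there reach 94 mm high, 62 mm apart over their outsides.
- yellow_latch (a joint): Position of the yellow module's slide latch, m: about 0 shut (the guard is held down), 0.028 fully slid to the module's left (+y). The guard is free from about 0.020. It stays where it is left; needs about 1.5 N.
- yellow_latch_knob (a point): Centre of the top of the yellow module's latch knob, a ribbed black block 24 x 24 mm that stands 25 mm above the module's top panel (75 mm above the bench), 75 mm in front of the module's origin and in front of the guard. Moves with the latch. A thin steel tongue on its rear side reaches 17 mm back over the guard's lip.
- yellow_rocker (a joint): Angle of the yellow module's rocker switch under the guard, rad: 0 off (end nearest the robot up), 0.30 on (near end fully down). Stays where it is left; 2 to 5 N on the near half moves it.
- yellow_rocker_near (a point): Point on the top face of the yellow module's rocker, on its near half (white bar mark), 28 mm from the pivot: press down here for on. About 71 mm above the bench when off and 63 mm when on. The black rocker is 64 (along x) x 30 mm, its pivot 52 mm in front of the guard's hinge axis.
- driver_fine: Small red-handled screwdriver lying on the bench, 145 x 16 x 17 mm, a bystander. Origin: centre of its underside.
- marker_cyan: Cyan marker lying on the bench, 138 x 11 x 12 mm, a bystander. Origin: centre of its underside.

How it is judged (in metres and radians):
On the way, in this order (a step that is already met when the one before it is completed fails the run):
1. the red module's latch is slid clear of the guard while the guard is still down (value of joint red_latch above 0.021 m and value of joint red_guard below 0.2 rad), for 0.1 s.
2. the red guard is flipped up past its balance point with the rocker still off (value of joint red_guard above 1.8 rad and value of joint red_rocker below 0.1 rad), for 0.2 s.
3. the red module's rocker is pressed to on with the guard open (value of joint red_rocker above 0.25 rad and value of joint red_guard above 1.8 rad), for 0.2 s.
At the end, for the whole second after the job is handed in: The red guard stands open at rest (more than 1.8 rad), the red module's rocker is on (more than 0.25 of 0.30 rad), and the yellow module's guard is shut (under 0.1 rad), its rocker off (under 0.05 rad) and its latch shut (under 14 mm) (all of step 3 and velocity of joint red_guard below 0.1 rad/s and value of joint yellow_guard below 0.1 rad and value of joint yellow_rocker below 0.05 rad and value of joint yellow_latch below 0.014 m); the robot touches nothing.
It fails at once if the yellow module is operated (guard lifted over 0.3 rad, rocker over 0.1 rad or latch slid over 18 mm) (value of joint yellow_guard above 0.3 rad or value of joint yellow_rocker above 0.1 rad or value of joint yellow_latch above 0.018 m).
It fails at once if the screwdriver or the marker is shifted by more than 40 mm (distance of any of driver_fine, marker_cyan from where it was at the start of the episode above 0.04 m).
It also fails if it takes over 54 s, if anything falls off the work surface, if the arm or the gripper's body presses on something with over 40 N, if the wrist force passes 120 N, or if a joint passes its speed limit or range.

### The arm

A 6-joint arm with a two-finger parallel gripper is mounted at the origin on a cart in front of the work surface, level with it; the furniture and walls round the work are solid. World frame = base frame: x ahead of the robot, y to its left, z up, the work surface at z = 0. Lengths are in mm, angles in rad, forces in N, time in s.
With the tool pointing down it reaches from about 400 to 825 mm from the base axis. Payload 7 kg.
Tool frame: the origin (TCP) lies between the finger pads; the fingertips stand 22 mm ahead of it and the grasp point (between the pads) lies 3 mm ahead of it; z points along the fingers, y is the line along which they close (so a half turn about z gives the same grasp; the last joint's range is limited). The gripper opens to 85 mm and grips with 20 to 120 N. Pads are 22 mm wide; open, the fingers measure 114 mm over their backs; the gripper's body (76 mm by 85 mm) begins 54 mm behind the grasp point. The pads swing forward as they close: fully open they stand 13 mm farther back than shut.
Start: joints at [-0.861, 0.359, 0.012, 0, -1.224, -0.288], TCP at [276.319, -615.827, 253.302] pointing down, gripper open.
Joint ranges: [-3.07, 3.07], [-1.43, 2.12], [-1.02, 1.25], [-3.03, 1.67], [-3.05, -0], [-3.03, 3.03]. Speed limits (rad/s): [2.39, 2.39, 3.01, 3.14, 3.14, 3.14].

### API

Orientations are given as a unit quaternion [w, x, y, z].
In Python, from plant import arm gives the robot as it stands. Calls block until the motion is done:
- arm.movep(position, orientation): joint-space move of the TCP to a pose.
- arm.line_to(position, frame=None, max_speed=150, until_force=None): straight line of the TCP; frame=None keeps the orientation; max_speed is the mean speed in mm/s. With until_force (N) it stops when the force on the tool has changed by that much, and returns True; else False.
- arm.set_joints(angles): joint-space move.
- arm.grip(opening, newtons=None): finger opening in mm; newtons is the grip in N (None keeps the last); returns when the fingers have stopped.
- arm.pause(seconds).
- arm.ik(position, orientation): joint angles nearest the present ones, or None.
- arm.capture(name): name is "scene" or "side" or "wrist"; returns the picture (480x640x3 uint8, blue, green, red); there is no depth.
- arm.calibration(name): a dict with "fx", "fy", "cx", "cy" (pixels), "rvec" (rotation vector, rad) and "tvec" (3), from world to camera coordinates, as OpenCV has them. Camera axes: x right, y down, z forward; pixel columns grow to the right and rows downward; lengths in mm; the calibration is good to about 2 mm. A picture is of the moment at which its call begins: read the wrist's pose just before it. calibration takes no time and is no camera call; for the wrist camera it gives the pose at the moment of the call.
A pose or a line that the arm cannot do raises arm.MotionError and nothing moves.
- arm.finish_job(): hands the job in; it is judged then, once.
Readings, each from a call of its own:
- arm.read_time(): time.
- arm.read_joint_pos(): joint angles.
- arm.read_joint_velocities(): joint speeds.
- arm.read_joint_efforts(): joint torques, N m.
- arm.read_tool_pos(): TCP position.
- arm.read_tcp_rot(): TCP orientation.
- arm.read_ft_force(): force on the tool from outside, world axes, zero at the start.
- arm.read_wrist_torque(): the same for the moment, N m.
- arm.read_finger_gap(): finger opening in mm.
- arm.read_finger_force(): force on a finger pad.
Only numpy, scipy, OpenCV 4.12 (cv2) and the standard library are available. Lean on these libraries where they do the work, as an engineer would, in place of code of your own. Each camera call takes 0.05 s, during which the arm holds its last target. There are 200 camera calls.

## Working session

There is one attempt and no reset: what is moved stays moved. The work goes in short steps, each a Python script; the robot and the scene stay as the last script left them, time stands still between calls to the robot, and variables do not carry over. Pictures are saved under pics/ and viewed, at most 10 in all, crops included, and the job is handed in when it is done.

```bash
mkdir -p pics; python3 - <<'E'
from plant import arm
import cv2
for n in ("scene","side"):
    cv2.imwrite(f"pics/{n}0.png",arm.capture(n)); print(n,arm.calibration(n))
print(arm.read_time(), arm.read_tcp_rot())
E
```

```text
scene {'fx': 511.1647625041227, 'fy': 511.1647625041227, 'cx': 319.574854941988, 'cy': 248.09492581306216, 'rvec': array([ 1.12890258, -2.16055168,  1.17854755]), 'tvec': array([508.87617352, 176.12937549, 733.31127187])}
side {'fx': 565.7603503405683, 'fy': 565.7603503405683, 'cx': 313.9443916067729, 'cy': 229.52314935986533, 'rvec': array([ 0.11959778, -2.67444452,  1.55638811]), 'tvec': array([ 471.35618629,  -76.60668968, 1116.87592072])}
0.1 [-2.13934080e-04 -2.09270644e-01  9.77857495e-01  6.87122594e-04]
```

View pics/scene0.png

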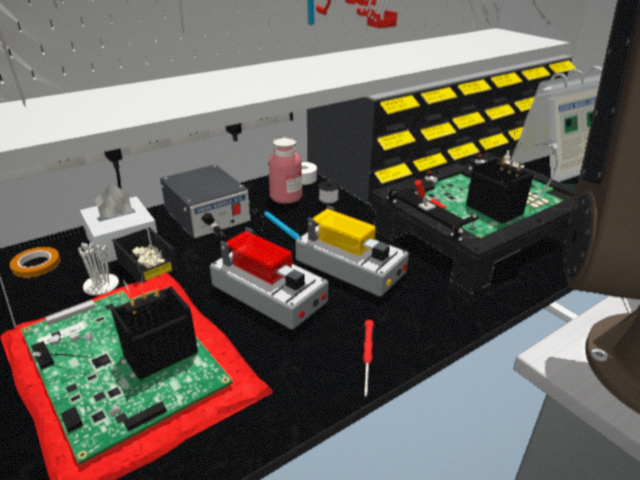

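View pics/side0.png

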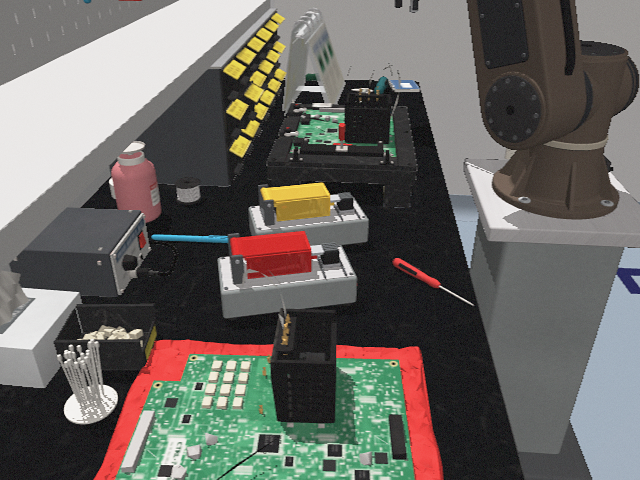

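The scene view shows the red module around (268,280) and the yellow one around (352,250). In the side view the red module is around (287,275) and the screwdriver lies at (430,280). I'll enlarge both views of the red module.

```bash
python3 - <<'E'
import cv2,numpy as np
a=cv2.imread("pics/scene0.png")[215:340,200:340]; b=cv2.imread("pics/side0.png")[215:325,205:375]
a=cv2.resize(a[:, :],None,fx=4.5,fy=4.5,interpolation=3)
cv2.imwrite("pics/a.png",a); cv2.imwrite("pics/b.png",cv2.resize(b,None,fx=4.5,fy=4.5,interpolation=3))
E
```

```text
(no output)
```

View pics/a.png

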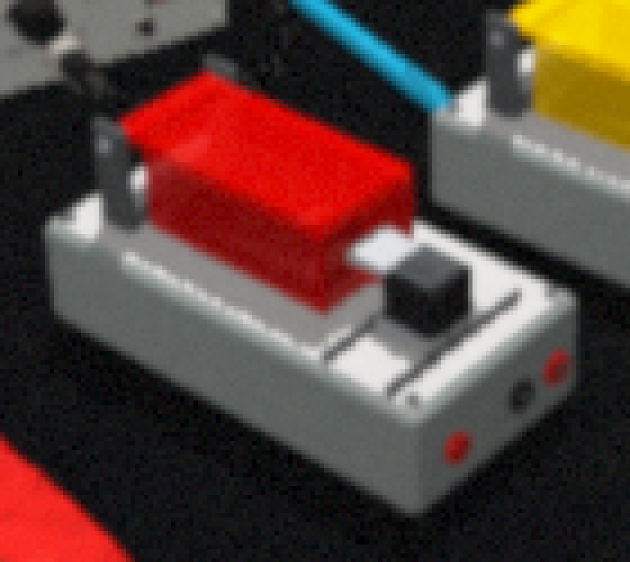

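View pics/b.png

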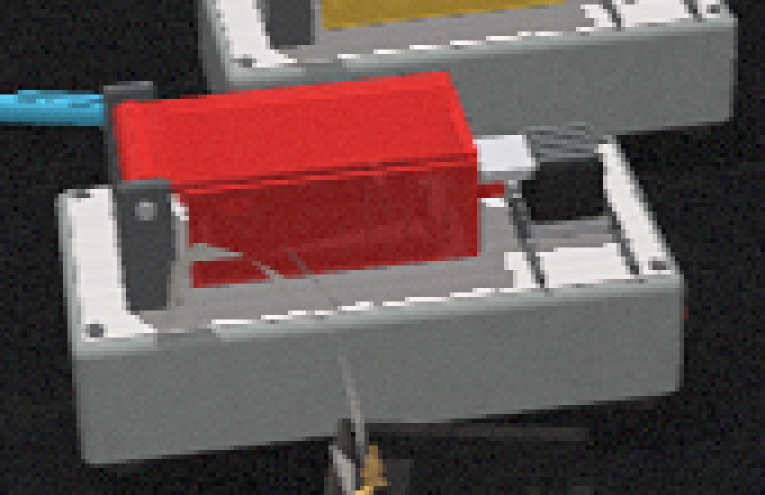

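Crop pixels ÷4.5 plus the offsets give the red module's box corners in both views, and the knob top at (428,268) and (563,142). The guard is shut and the latch is roughly central. I'll fit poses to these.

```bash
cat > fit.py <<'E'
from plant import arm
import cv2,numpy as np
from scipy.optimize import least_squares
def proj(n,P):
    c=arm.calibration(n) if isinstance(n,str) else n
    K=np.array([[c["fx"],0,c["cx"]],[0,c["fy"],c["cy"]],[0,0,1]])
    return cv2.projectPoints(np.array(P,float),np.array(c["rvec"]),np.array(c["tvec"]),K,None)[0][:,0]
def world(p,P):
    P=np.atleast_2d(P).astype(float); c,s=np.cos(p[2]),np.sin(p[2])
    return np.c_[p[0]+c*P[:,0]-s*P[:,1],p[1]+s*P[:,0]+c*P[:,1],P[:,2]]
def fit(obs,x0):
    f=lambda p:np.concatenate([(proj(n,world(p,M))-uv).ravel() for n,M,uv in obs])
    r=least_squares(f,x0,loss="soft_l1"); return r.x,np.abs(r.fun).round(1)
E
python3 - <<'E'
from fit import *
FLt,FLb,BLt,BLb,FRt,FRb,BRt=[-105,46,50],[-105,46,0],[80,46,50],[80,46,0],[-105,-46,50],[-105,-46,0],[80,-46,50]
A=lambda u:np.array(u)/4.5+[200,215]
B=lambda u:np.array(u)/4.5+[205,215]
obs=[("scene",[FLt,FLb,BLt,BLb,FRt,FRb],A([(418,408),(412,515),(45,225),(52,312),(578,293),(572,390)])),
("side",[FLt,FLb,BLt,BLb,FRt,BRt],B([(683,285),(680,390),(72,350),(85,462),(613,135),(62,192)]))]
p,r=fit(obs,[600,0,0]); print("red",p,r)
k=lambda q:np.r_[(proj("scene",world(p,[[-75,q,75]]))-A([(428,268)])).ravel(),(proj("side",world(p,[[-75,q,75]]))-B([(563,142)])).ravel()]
s=least_squares(lambda q:k(q[0]),[0]);print("latch",s.x,s.fun)
obs=[("scene",[BLt,FLt,FRt],np.array([A((435,110)),(385,283),(408,262)])),("side",[FLt,BLt],B([(735,15),(212,75)]))]
y,r=fit(obs,[600,-150,0]); print("yel",y,r)
# ground points
for n,uv in (("scene",(366,395)),("scene",(369,322)),("side",(394,261)),("side",(473,304)),("side",(153,237)),("scene",(266,213))):
    g=least_squares(lambda q:(proj(n,[[q[0],q[1],6]])-uv).ravel(),[500,0]).x; print(n,uv,g)
c,s_=np.cos(p[2]),np.sin(p[2]); print("grip",world(p,[[-23,0,75]]),"hinge",world(p,[[55,0,86]]))
E
```

```text
red [491.15462221 393.41560502  50.55512767] [0.7 1.9 1.2 3.1 1.2 1.9 0.4 2.4 1.  1.  1.7 1.5 0.7 1.8 0.  4.4 0.9 0.3
 0.8 5.1 0.  2.6 2.4 2.2]
latch [4.0297939] [-0.21659432 -0.76624183 -0.81342069  0.71934266]
yel [ 565.46499868  -66.74376304 -660.70720503] [118.1  72.9  11.4  82.1  33.2  53.2  93.1  51.6  13.8  94.4]
scene (366, 395) [213.77100254 396.12029975]
scene (369, 322) [324.28991307 298.87219605]
side (394, 261) [321.30869461 294.97318774]
side (473, 304) [215.46186366 396.27286877]
side (153, 237) [720.99127909 256.36721077]
scene (266, 213) [719.7600122  256.11457313]
grip [[469.11268105 386.84652366  75.        ]] hinge [[543.86361193 409.12427785  86.        ]]
```

```bash
cat >> fit.py <<'E'
from scipy.spatial.transform import Rotation as Rot
def quat(yaw,flip=False):
    y=np.array([-np.sin(yaw),np.cos(yaw),0])*(-1 if flip else 1); z=np.array([0,0,-1.])
    return Rot.from_matrix(np.c_[np.cross(y,z),y,z]).as_quat(scalar_first=True)
E
python3 - <<'E'
from fit import *
FLt,FLb,BLt,BLb,FRt,FRb,BRt=[-105,46,50],[-105,46,0],[80,46,50],[80,46,0],[-105,-46,50],[-105,-46,0],[80,-46,50]
A=lambda u:np.array(u)/4.5+[200,215]
B=lambda u:np.array(u)/4.5+[205,215]
obs=[("scene",[FLt,BLt,FRt],A([(418,408),(45,225),(578,293)])),
("side",[FLt,BLt,FRt,BRt],B([(683,285),(72,350),(613,135),(62,192)]))]
p,r=fit(obs,[491,393,.29]); print("red",p,r)
obs=[("scene",[BLt,FLt,FRt],np.array([A((435,110)),(385,283),(408,262)])),("side",[FLt,BLt],B([(735,15),(212,75)]))]
y,r=fit(obs,[500,260,.3]); print("yel",y,r)
for n,uv in (("side",(125,292)),("scene",(190,238)),("side",(157,240))):
    print(n,uv,least_squares(lambda q:(proj(n,[[q[0],q[1],0]])-uv).ravel(),[500,0]).x)
for fl in (0,1):
    q=quat(p[2],fl)
    for m in ([-75,0,300],[-75,0,78],[-23,0,78],[75,0,162]): 
        j=arm.ik(world(p,m)[0],q); print(fl,m,None if j is None else np.round(j,2))
# look from above
q=quat(p[2],0 if arm.ik(world(p,[-75,0,78])[0],quat(p[2],0)) is not None else 1)
arm.movep(world(p,[-90,0,300])[0],q)
c=arm.calibration("wrist"); im=arm.capture("wrist"); cv2.imwrite("pics/w.png",im)
np.save("p.npy",np.r_[p])
import pickle; pickle.dump((c,p),open("w.pkl","wb"))
print(arm.read_time()); print(proj(c,world(p,[FLt,FRt,BLt,BRt,[-75,0,75]])))
E
```

```text
red [4.89841906e+02 3.94958936e+02 2.91281920e-01] [1.  2.7 1.7 1.2 0.7 0.4 1.6 1.2 0.1 0.5 0.7 2.1 1.8 1.5]
yel [4.76042509e+02 2.30603390e+02 2.98860480e-01] [ 1.7  1.   3.1  7.   1.8 10.3  0.9  1.1  2.4  0.3]
side (125, 292) [712.73327228 404.0999421 ]
scene (190, 238) [725.49507005 427.6183706 ]
side (157, 240) [715.22322892 255.5831241 ]
0 [-75, 0, 300] [ 1.08  0.14 -0.17  0.   -1.26 -2.36]
0 [-75, 0, 78] [ 1.08  0.35 -0.46 -0.   -0.76 -2.36]
0 [-23, 0, 78] [ 1.01  0.41 -0.35  0.   -0.81 -2.29]
0 [75, 0, 162] [ 0.92  0.46 -0.05  0.   -1.06 -2.2 ]
1 [-75, 0, 300] [ 1.08  0.14 -0.17  0.   -1.26  0.78]
1 [-75, 0, 78] [ 1.08  0.35 -0.46  0.   -0.76  0.78]
1 [-23, 0, 78] [ 1.01  0.41 -0.35  0.   -0.81  0.85]
1 [75, 0, 162] [ 0.92  0.46 -0.05  0.   -1.06  0.95]
3.6167
[[367.53362355 191.73390486]
 [278.16468069 191.75037136]
 [361.79454949 348.47712092]
 [283.62979497 348.50004289]
 [322.91688228 226.00870539]]
```

View pics/w.png

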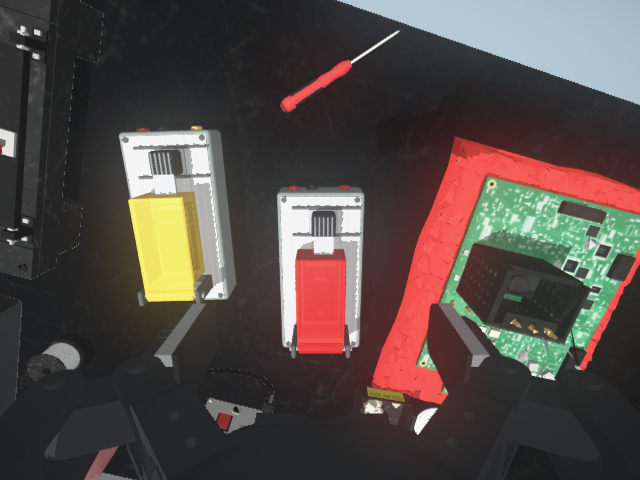

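The wrist view shows the red module's corners at about (278,191), (363,190), (360,349) and (282,349). That matches the prediction within about 2 mm, with the true position slightly further to -y. The knob is at (324,224) and the latch is shut. Next I slide it.

```bash
python3 - <<'E'
from fit import *
p=np.load("p.npy"); p[:2]+=-1.5*np.array([-np.sin(p[2]),np.cos(p[2])]); np.save("p.npy",p)
W=lambda *m:world(p,m)[0]
arm.line_to(W(-76,3,120),max_speed=200)
print(arm.line_to(W(-76,3,78),max_speed=60,until_force=8))
arm.grip(15,20); print("gap",arm.read_finger_gap(),arm.read_finger_force(),arm.read_ft_force())
print(arm.line_to(W(-76,36,78),max_speed=40,until_force=15),arm.read_ft_force())
t=arm.read_tool_pos()-W(0,0,0); print("y mod",-np.sin(p[2])*t[0]+np.cos(p[2])*t[1],arm.read_finger_gap())
arm.grip(85); t=arm.read_tool_pos(); arm.line_to([t[0],t[1],170],max_speed=200)
arm.line_to(W(-70,0,200),max_speed=200)
c=arm.calibration("wrist"); cv2.imwrite("pics/w2.png",arm.capture("wrist")); print(arm.read_time())
print(proj(c,world(p,[[-75,28,75],[-23,0,90],[55,31,94],[55,-31,94],[-105,46,50],[-105,-46,50]])))
E
```

```text
False
gap 23.284891975846147 25.053928792476654 [-0.90468003 -0.92969966  3.41492364]
True [ 2.73646832 -2.87260062  5.18388034]
y mod 27.763064457361942 23.24983902345125
8.3833
[[363.85744688 234.26080078]
 [324.1239622  310.82693647]
 [364.88643099 406.29910214]
 [283.09626457 406.17431738]
 [385.59780433 186.66180487]
 [262.61083164 186.66615381]]
```

View pics/w2.png

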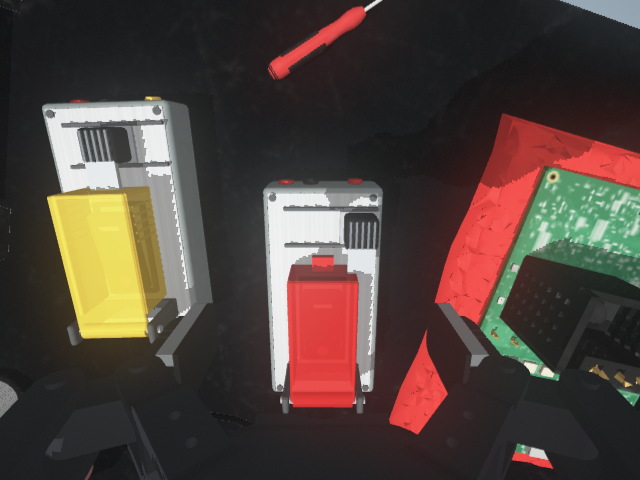

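The knob now sits at (362,230), fully left, and the guard lip at (323,262) is clear of the tongue. The guard is centred at column 323, against a predicted 324. Now I flip it.

```bash
python3 - <<'E'
from fit import *
p=np.load("p.npy"); W=lambda *m:world(p,m)[0]
arm.line_to(W(-23,0,130),max_speed=200)
print(arm.line_to(W(-23,0,78),max_speed=60,until_force=8))
arm.grip(40,20); print("gap",arm.read_finger_gap(),arm.read_finger_force())
for th in np.arange(.15,2.02,.15):
    c,s=np.cos(th),np.sin(th)
    arm.line_to(W(55-78*c-11*s,0,86+78*s-11*c+3),max_speed=60)
    f=arm.read_ft_force(); print(round(th,2),np.round(f,1),round(arm.read_finger_gap(),1))
    if np.linalg.norm(f)>25: print("stop"); break
print(arm.read_time())
cv2.imwrite("pics/s3.png",arm.capture("side"))
E
```

```text
False
gap 49.836147323262736 26.784869581460953
0.15 [ 2.4 -3.5  2.1] 49.5
0.3 [ 2.  -4.7  2. ] 49.7
0.45 [ 2.5 -3.8  0.1] 49.6
0.6 [ 2.6 -4.6 -1.1] 49.4
0.75 [ 1.  -4.4 -0.4] 49.6
0.9 [ 1.3 -5.5 -0.5] 49.6
1.05 [ 0.6 -5.4 -0.8] 49.7
1.2 [ 0.1 -5.1 -1.9] 49.7
1.35 [ 0.6 -6.1 -2.4] 49.8
1.5 [ 0.7 -6.4 -1.7] 49.8
1.65 [ 1.5 -6.3 -1.4] 49.7
1.8 [ 0.6 -5.5 -1.1] 49.5
1.95 [ 1.  -5.4 -1.1] 49.9
14.9417
```

View pics/s3.png

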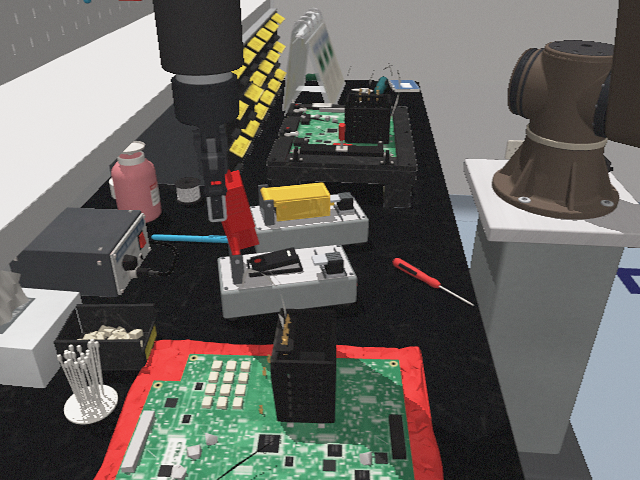

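The guard at (238,215) stands open between the fingers, and the black rocker at (275,262) is exposed. I'll release the guard and press the rocker.

```bash
python3 - <<'E'
from fit import *
p=np.load("p.npy"); W=lambda *m:world(p,m)[0]
arm.grip(85); arm.pause(.3); t=arm.read_tool_pos(); arm.line_to([t[0],t[1],260],max_speed=150)
arm.line_to(W(-27,0,260),max_speed=150); arm.grip(0)
arm.line_to(W(-27,0,105),max_speed=150)
print(arm.line_to(W(-27,0,83),max_speed=25,until_force=15),arm.read_tool_pos(),arm.read_ft_force())
arm.pause(.4)
arm.line_to(W(-27,0,130),max_speed=80); arm.line_to(W(-90,0,260),max_speed=150)
cv2.imwrite("pics/s4.png",cv2.resize(np.hstack([arm.capture("side")[130:330,190:390],arm.capture("wrist")[100:460,180:480][::2,::1][:200]]) if 0 else arm.capture("side")[150:330,190:390],None,fx=3,fy=3,interpolation=3))
cv2.imwrite("pics/w4.png",arm.capture("wrist"))
print(arm.read_time())
E
```

```text
True [463.97184123 385.53370356  85.2886149 ] [-3.57972021 -0.64849905  6.9601315 ]
22.4083
```

View pics/s4.png

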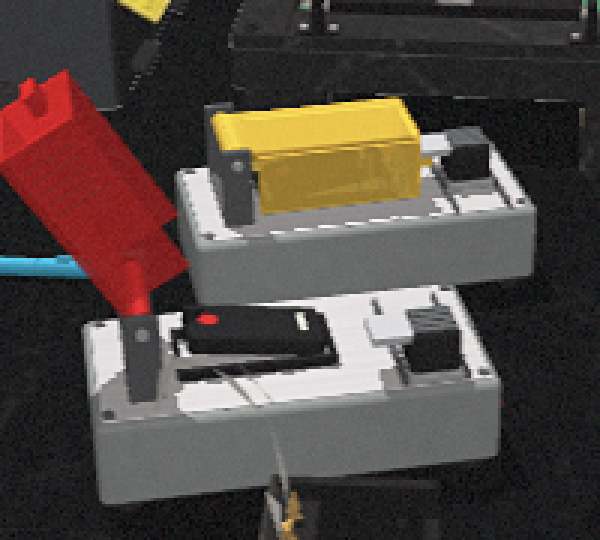

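The guard stands open, and the rocker's near end at (325,325) is down. The yellow module is untouched. One firmer confirming press, then I hand in.

```bash
python3 - <<'E'
from fit import *
p=np.load("p.npy"); W=lambda *m:world(p,m)[0]
arm.line_to(W(-27,0,130),max_speed=120); arm.line_to(W(-27,0,95),max_speed=80)
print(arm.line_to(W(-27,0,82),max_speed=20,until_force=22),arm.read_tool_pos(),arm.read_ft_force())
arm.pause(.3)
arm.line_to(W(-27,0,130),max_speed=80); arm.line_to(W(-90,0,260),max_speed=150); arm.pause(.3)
print(arm.read_time(),arm.finish_job())
E
```

```text
True [464.54731525 385.90558091  85.35260197] [-3.20939817 -1.87741225  9.02875439]
the job is handed in; nothing more can be done
27.35 None
```

The job is handed in at 27 s: the red module's latch is fully left, its guard stands open by itself and its rocker is pressed on. The yellow module, screwdriver and marker were left alone; the hand-in returned no verdict, so I'm going by the last pictures and a second press that stopped at the same depth.

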